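# Slide the slate plate home into the bamboo cutting board

### The job

Put the cutting board back in order: slide the loose slate plate along the bamboo board until it drops into its rectangular recess and lies fully home, flat and flush all round. Do not shove the board along the counter, and leave everything else on the counter where it is.

Things in the scene. Friction and masses are not known exactly. Their poses are not given: they have to be found in the camera images.
- board: Bamboo cutting board on four 3 mm rubber feet, 220 (its x) x 400 (its y) mm, top face 25 mm above the counter. Origin: centre of its underside, at counter level. Loose, 1.5 kg; slides if shoved with about 15 N. Its -y half is plain; the recess, 161.5 (x) x 111.5 (y) mm, 8 mm deep, square-edged, flat floor with a 28 mm push-out hole, is centred at x 0, y +115 mm.
- slate_mid (a point): Centre of the slate plate, half-way up. A plain dark stone rectangle, 160 (its x) x 110 (its y) x 8 mm, about 0.4 kg. It starts flat and askew on the board's plain half, its x roughly along the board's x, its centre 29 mm above the counter; home in the recess 21 mm (flush). Play in the recess is under 1 mm a side: the last of the lining up is found by feel. Its leading edge dips in first.
- mixer: Bystander: mint hand mixer resting on its flat base, about 195 x 85 x 165 mm high, long along its x; origin at the centre of its base.
- beater_1: Bystander: stainless beater lying down, 205 mm long along its x, about 40 mm across as it lies; origin under its middle, at counter level.
- beater_2: Bystander: the second stainless beater, the same.
- ramekin: Bystander: white fluted ceramic ramekin, 84 mm across, 45 mm high; origin at the centre of its base.
- spatula: Bystander: red silicone spatula with a wooden handle, lying flat, 250 mm long along its x (blade to +x), 11 mm thick; origin where the handle meets the red collar, at counter level.
- trivet: Bystander: round cork trivet, 100 mm across, 10 mm thick; origin at the centre of its underside.
Not all that is in view belongs to the job. What is meant by the part that bears slate_mid is not blue, and is the larger of those in its own colour.

How it is judged:
At the end, for the whole second after the job is handed in: The slate rests in the recess: centre within 3 mm of the recess centre along the board's x and y and at least 2.5 mm below the board's top (4 mm when home), parallel to the board within 0.02 rad; the board flat within 0.03 rad and within 20 mm of its start (x of slate_mid in the frame of board between -0.003 and 0.003 m and y of slate_mid in the frame of board between 0.112 and 0.118 m and z of slate_mid in the frame of board below 0.0225 m and angle between the z axis of slate_mid and the z axis of board, either way round below 0.02 rad and angle between board's own z axis and vertical below 0.03 rad and distance of board from where it was at the start of the episode below 0.02 m and linear speed of slate below 0.01 m/s); the robot touches nothing.
It fails at once if the board is shoved more than 20 mm along the counter (distance of board from where it was at the start of the episode above 0.02 m).
It fails at once if a bystander is moved more than 20 mm (distance of any of mixer, beater_1, beater_2, ramekin, spatula, trivet from where it was at the start of the episode above 0.02 m).
It also fails if it takes over 72 s, if anything falls off the work surface, if the arm or the gripper's body presses on something with over 40 N, if the wrist force passes 120 N, or if a joint passes its speed limit or range.

### The arm

A 6-joint arm with a two-finger parallel gripper is mounted at the origin on the work surface. World frame = base frame: x ahead of the robot, y to its left, z up, the work surface at z = 0. Lengths are in m, angles in rad, forces in N, time in s.
With the tool pointing down it reaches from about 0.35 to 0.775 m from the base axis. Payload 7.3 kg.
Tool frame: the origin (TCP) lies between the finger pads; the fingertips stand 25 mm ahead of it and the grasp point (between the pads) lies 6 mm ahead of it; y points along the fingers, z is the direction in which the jaws open and shut, and the axes are right-handed (so a half turn about y gives the same grasp; the last joint's range is limited). The gripper opens to 92 mm and grips with 3 to 60 N. Pads are 19 mm wide; open, the fingers measure 130 mm over their backs; the gripper's body (75 mm by 190 mm) begins 47 mm behind the grasp point.
Start: joints at [1.1, 0.342, 1.524, -0, 1.275, -0.146], TCP at [0.168, 0.498, 0.252] pointing down, gripper open.
Joint ranges: [-2.53, 2.53], [-0.77, 2.02], [0.04, 2.7], [-1, 4.14], [0.28, 2.66], [-3.11, 3.11]. Speed limits (rad/s): [2.57, 2.57, 3.14, 3.14, 3.14, 3.14].

### API

Orientations are given as [roll, pitch, yaw] about the fixed x, y, z axes, in that order (R = Rz(yaw) Ry(pitch) Rx(roll)).
In Python, from cell import sensors, read_camera, hand_in gives the robot as it stands. The module is installed in compiled form; this text tells all that it offers.
- The arm moves only by the tool send_rows, never from a script. Its argument "motion" is a list that holds one entry, the list of rows, each a list of 4 numbers: the shift along the tool's x, y, z in m, then the turn about the tool's y in degrees. In form: [[[tx, ty, tz, twist], ...]]. A call has 1 to 8 rows; each row is the pose to reach, as a shift and turn from the pose measured when the call began, along the tool's axes at that moment; what a row does not reach only later rows make up. A row lasts 1/10 s, in which the tool goes at most 50 mm and 8.59 degrees, less where a joint would pass 70% of its speed; a pose out of reach is approached as far as the arm can. A call with a gripper value outside its range is refused whole. "gripper" is the opening, from 0 (shut) to 1 (fully open), set as the call begins (left out, the last holds). The fingers move at their own pace and stop on an object; "grip_force" is the grip in N (left out, the last holds). Time passes only in rows, so rows that repeat a pose let the fingers close. It gives the time, the measured TCP pose, the force and the opening at its end, in the units of the state.
- sensors.observe(): the state, without advancing time (a new reading comes with each control period).
- read_camera(name): name is "side" or "top"; returns a dict with "frame" (384x512x3 uint8, red, green, blue), "fx", "fy", "cx", "cy" (pixels), "extrinsics" (4x4, takes a point from world to camera coordinates). Camera axes: x right, y up, looking along -z (the intrinsics and any distortion apply to the point x, -y, -z); pixel columns grow to the right and rows downward; lengths in m; the calibration is good to about 2 mm. A picture is of the moment at which its call begins. There is no depth.
- hand_in(): hands the job in, once; it reports no verdict.
The state is a dict: "time": time; "qpos": joint angles; "qvel": joint speeds; "joint_efforts": joint torques, N m; "tool_pos": TCP position; "tool_rot": TCP orientation; "contact_force": force on the tool from outside, world axes, zero at the start; "torque": the same for the moment, N m; "opening": finger opening in m.
Only numpy, scipy, OpenCV 4.12 (cv2) and the standard library are available. Lean on these libraries where they do the work, as an engineer would, in place of code of your own. Each camera call takes 0.05 s, during which the arm holds its last target.

## Working session

There is one attempt and no reset: what is moved stays moved. The work goes in short steps, Python scripts to look and compute and a tool call to move; the robot and the scene stay as the last step left them, time stands still between calls to the robot, and variables do not carry over. Pictures are saved under pics/ and viewed, and the job is handed in when it is done.

Besides the shell and the picture viewer there is one more tool, called after ">>>" in YAML: its name, and indented under it one key for each argument. send_rows: Moves the arm, as the interface text tells. Its arguments: {"type":"object","properties":{"motion":{"type":"array"},"gripper":{"type":"number"},"grip_force":{"type":"number"}},"required":["motion"]}

```bash
mkdir -p pics; python3 - <<'E'
from cell import sensors, read_camera
import cv2,numpy as np
print(sensors.observe())
for n in("top","side"):
    c=read_camera(n); cv2.imwrite(f"pics/{n}0.png",cv2.cvtColor(c["frame"],cv2.COLOR_RGB2BGR)); print(n,c["fx"],c["fy"],c["cx"],c["cy"],np.round(c["extrinsics"],4).tolist(), c.keys())
E
```

```text
{'time': 0.0, 'qpos': array([ 1.10000107e+00,  3.42717280e-01,  1.52507192e+00,  3.43265652e-05,
        1.27539925e+00, -1.45955469e-01]), 'qvel': array([-1.36068562e-03,  1.84101933e-03, -2.12007994e-03, -4.27292670e-06,
       -5.56774770e-04,  4.66535698e-04]), 'joint_efforts': array([-2.88789033e-04, -4.31228793e+01, -2.44219315e+01,  7.17765070e-02,
        5.58810204e-02, -7.15042916e-05]), 'tool_pos': array([0.16732492, 0.49720748, 0.25102861]), 'tool_rot': array([-1.57237038e+00,  2.64563599e-04, -3.24850015e-01]), 'contact_force': array([-0.12398434,  0.68480733, -0.72382232]), 'torque': array([ 0.05080618, -0.01706745,  0.0122317 ]), 'opening': 0.09177882890427845}
top 435.2262116309132 435.2262116309132 263.80696948800414 191.2210491699869 [[-0.0261, -0.9996, -0.0109, 0.0257], [0.9951, -0.027, 0.095, -0.5069], [-0.0953, -0.0084, 0.9954, -1.1351], [0.0, 0.0, 0.0, 1.0]] dict_keys(['frame', 'fx', 'fy', 'cx', 'cy', 'extrinsics'])
side 368.5695472233453 368.5695472233453 254.06820527232486 192.64324028968153 [[0.6952, -0.7188, 0.0049, -0.3351], [0.4401, 0.4311, 0.7877, -0.2593], [-0.5683, -0.5455, 0.616, -0.6783], [0.0, 0.0, 0.0, 1.0]] dict_keys(['frame', 'fx', 'fy', 'cx', 'cy', 'extrinsics'])
```

View pics/top0.png

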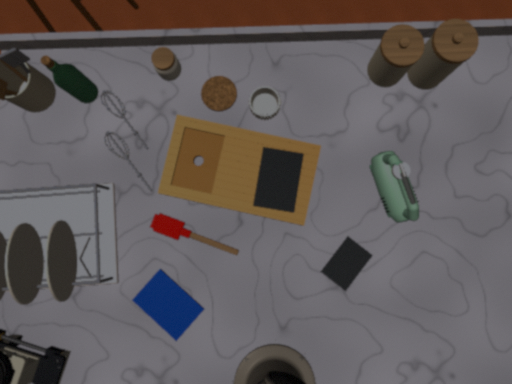

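View pics/side0.png

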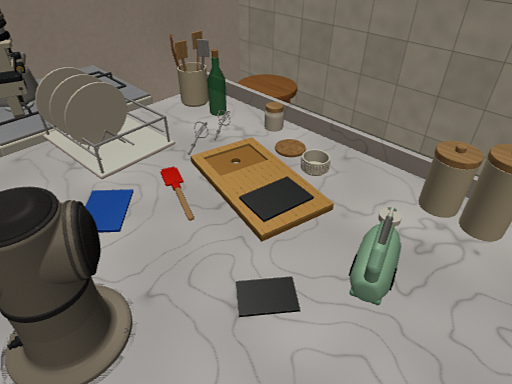

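Candidates for the slate: the dark rectangle on the board at top (278,180), a smaller dark one on the counter at (347,263), and a blue one at (168,304). The description fits the one on the board: it isn't blue and it's the larger of the two dark ones. I'll confirm with a crop and measure.

```bash
cat > h.py <<'E'
import cv2,numpy as np
from cell import sensors, read_camera
def cast(c,uv,z):
    uv=np.atleast_2d(np.asarray(uv,float)); E=np.asarray(c["extrinsics"]); R,t=E[:3,:3],E[:3,3]
    d=np.c_[(uv[:,0]-c["cx"])/c["fx"],-(uv[:,1]-c["cy"])/c["fy"],-np.ones(len(uv))]@R
    o=-R.T@t
    return (o+d*((z-o[2])/d[:,2])[:,None])[:,:2]
def proj(c,P):
    E=np.asarray(c["extrinsics"]); p=np.atleast_2d(P)@E[:3,:3].T+E[:3,3]
    return np.c_[c["cx"]+c["fx"]*p[:,0]/-p[:,2], c["cy"]+c["fy"]*p[:,1]/p[:,2]]
def rect(c,mask,z):
    cs,_=cv2.findContours(mask.astype(np.uint8),cv2.RETR_EXTERNAL,cv2.CHAIN_APPROX_NONE)
    k=max(cs,key=cv2.contourArea)[:,0,:]
    w=cast(c,k,z).astype(np.float32)*1000
    (cx,cy),(a,b),ang=cv2.minAreaRect(w)
    bx=cv2.boxPoints(((cx,cy),(a,b),ang))
    return (cx,cy),(a,b),ang,bx
def masks(c):
    f=c["frame"]; h=cv2.cvtColor(f,cv2.COLOR_RGB2HSV).astype(int)
    wood=(h[...,0]>8)&(h[...,0]<28)&(h[...,1]>100)
    return f,h,wood
E
python3 - <<'E'
from h import *
c=read_camera("top"); f,h,wood=masks(c)
print(proj(c,sensors.observe()["tool_pos"]))
roi=np.zeros(wood.shape,bool); roi[110:230,155:325]=1
dark=(f.max(2)<60)&roi
for (u,v) in [(278,180),(347,263),(168,304),(190,160),(240,160),(290,210),(300,180)]: print(u,v,f[v,u],h[v,u])
sat=(((h[...,1]>90))|dark)&roi
sat=cv2.morphologyEx(sat.astype(np.uint8),cv2.MORPH_OPEN,np.ones((3,3)))
print("slate",rect(c,dark,.033))
print("board",rect(c,sat,.025))
d2=(f.max(2)<60); r2=np.zeros_like(roi); r2[230:300,310:385]=1
print("other",rect(c,d2&r2,.004))
rec=roi&(f[...,0]<170)&wood&~dark; rec[:,235:]=0
cv2.imwrite("pics/rec.png",np.hstack([cv2.resize(x.astype(np.uint8)[100:230,150:330]*255,None,fx=2,fy=2) for x in(rec,sat)]))
cv2.imwrite("pics/crop.png",cv2.resize(f[100:310,130:390,::-1],None,fx=2.8,fy=2.8,interpolation=cv2.INTER_CUBIC))
E
```

```text
[[ 33.70872278 349.82835404]]
278 180 [31 31 32] [120   8  32]
347 263 [32 33 34] [105  15  34]
168 304 [ 15  45 105] [110 219 105]
190 160 [106  75  38] [ 16 164 106]
240 160 [123  95  55] [ 18 141 123]
290 210 [35 34 33] [15 15 35]
300 180 [114  87  49] [ 18 145 114]
slate ((537.9344482421875, -26.353851318359375), (106.0395736694336, 156.73558044433594), 78.69694519042969, array([[450.6949  , -62.985317],
       [604.39044 , -93.705246],
       [625.174   ,  10.277615],
       [471.47845 ,  40.997543]], dtype=float32))
board ((569.0618286132812, 76.40460205078125), (397.5106506347656, 218.70140075683594), 75.89640808105469, array([[ 414.57547,  -89.71347],
       [ 626.68445, -143.0057 ],
       [ 723.5482 ,  242.52267],
       [ 511.4392 ,  295.8149 ]], dtype=float32))
other ((311.32861328125, -202.00335693359375), (80.17982482910156, 116.86795806884766), 50.308712005615234, array([[ 240.7604 , -195.53351],
       [ 330.6899 , -270.17133],
       [ 381.89682, -208.4732 ],
       [ 291.96732, -133.83539]], dtype=float32))
```

View pics/crop.png

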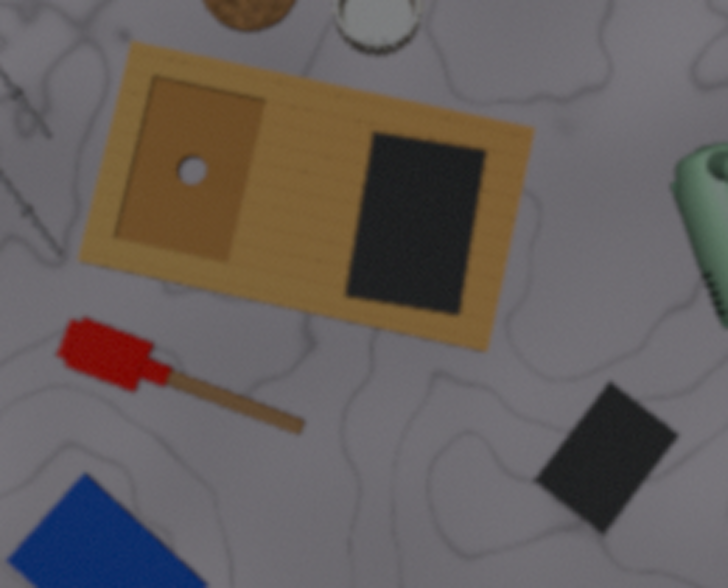

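View pics/rec.png

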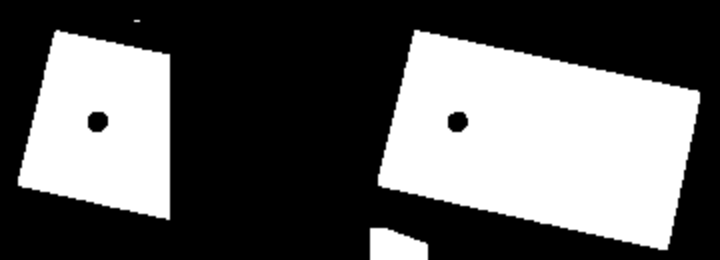

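The crop confirms it: the dark plate on the board is the larger dark one, about 160x109 mm against 117x80 mm for the one on the counter. In the board frame it sits at x -5, y -107, askew by about +0.05 rad.

Plan: first push on its -x end with both fingertips to centre and square it, then push on its trailing edge.

```bash
cat >> h.py <<'E'
from scipy.spatial.transform import Rotation as Ro
BC=np.array([.5691,.0764]); BY=-.2461
def b2w(x,y):
    cs,sn=np.cos(BY),np.sin(BY); return BC+np.array([cs*x-sn*y,sn*x+cs*y])
def w2b(p):
    d=np.asarray(p)[:2]-BC; cs,sn=np.cos(BY),np.sin(BY); return np.array([cs*d[0]+sn*d[1],-sn*d[0]+cs*d[1]])
def go(xyz,yaw):
    s=sensors.observe(); R=Ro.from_euler("xyz",s["tool_rot"]).as_matrix()
    sh=R.T@(np.asarray(xyz)-s["tool_pos"]); dy=-(yaw-s["tool_rot"][2])
    print("shift mm",np.round(sh*1000,1),"twist",np.round(np.degrees((dy+np.pi)%(2*np.pi)-np.pi),2),"rot",np.round(s["tool_rot"],4))
E
python3 -c "
from h import *
p=b2w(-.107,-.107); print(p); go([*p,.10],BY)"
```

```text
[ 0.43925622 -0.00130839]
shift mm [ 416.8  151.6 -385.6] twist -4.51 rot [-1.572e+00  2.000e-04 -3.248e-01]
```

>>> send_rows:
  motion:
    - [[0.04, 0.02, -0.03, 0], [0.08, 0.03, -0.07, 0], [0.12, 0.05, -0.11, 0], [0.15, 0.06, -0.145, 0], [0.185, 0.07, -0.175, -1], [0.215, 0.08, -0.205, -2], [0.25, 0.09, -0.235, -3], [0.28, 0.1, -0.26, -4.5]]
  gripper: 0.6

```text
time: 0.95
tool_pos: [0.3503, 0.1595, 0.1512]
tool_rot: [-1.572, -0.0, -0.246]
contact_force: [0.3, 1.5, -0.6]
opening: 0.0554
```

```bash
python3 -c "
from h import *
p=b2w(-.107,-.107); go([*p,.10],BY)"
```

```text
shift mm [ 125.4   51.4 -134.3] twist 0.03 rot [-1.5717e+00 -3.0000e-04 -2.4560e-01]
```

>>> send_rows:
  motion:
    - [[0.03, 0.013, -0.033, 0], [0.06, 0.026, -0.066, 0], [0.09, 0.039, -0.1, 0], [0.125, 0.051, -0.134, 0], [0.125, 0.051, -0.134, 0], [0.125, 0.051, -0.134, 0]]

```text
time: 1.55
tool_pos: [0.4387, -0.0017, 0.0998]
tool_rot: [-1.572, 0.002, -0.248]
contact_force: [0.1, 0.9, 0.5]
opening: 0.0554
```

```bash
python3 -c "
from h import *
p=b2w(-.107,-.107); go([*p,.0525],BY); print(sensors.observe()['contact_force'])
for n in('top','side'):
    c=read_camera(n); cv2.imwrite(f'pics/{n}1.png',c['frame'][...,::-1])"
```

```text
shift mm [ 0.5 47.3  0.5] twist -0.13 rot [-1.5716e+00  1.5000e-03 -2.4830e-01]
[0.12639408 0.87979006 0.47361886]
```

View pics/top1.png

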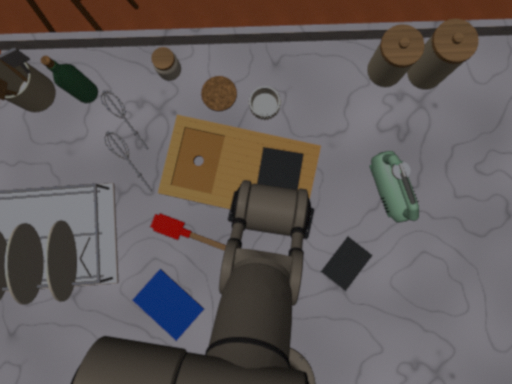

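View pics/side1.png

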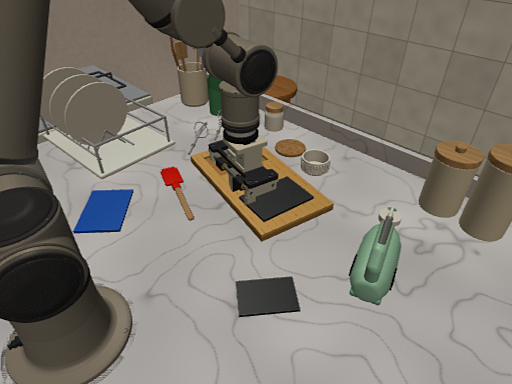

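The gripper is over the -x side of the board with nothing in the way, so I'm lowering it beside the slate's -x end.

>>> send_rows:
  motion:
    - [[0.0, 0.02, 0.0, 0], [0.0, 0.038, 0.0, 0], [0.0, 0.044, 0.0, 0], [0.0, 0.047, 0.0, 0], [0.0, 0.047, 0.0, 0], [0.0, 0.047, 0, 0]]

```text
time: 2.25
tool_pos: [0.4386, 0.0, 0.054]
tool_rot: [-1.571, -0.0, -0.245]
contact_force: [0.0, 0.3, 0.2]
opening: 0.055
```

>>> send_rows:
  motion:
    - [[0.002, 0.001, 0, 0], [0.004, 0.001, 0, 0], [0.006, 0.001, 0, 0], [0.008, 0.001, 0, 0], [0.01, 0.001, 0, 0], [0.01, 0.001, 0, 0]]

```text
time: 2.85
tool_pos: [0.4482, -0.0024, 0.0529]
tool_rot: [-1.571, 0.0, -0.245]
contact_force: [-0.4, 0.2, -0.2]
opening: 0.055
```

>>> send_rows:
  motion:
    - [[0.001, 0, 0, 0], [0.002, 0, 0, 0], [0.003, 0, 0, 0], [0.004, 0, 0, 0], [0.005, 0, 0, 0], [0.005, 0, 0, 0]]

```text
time: 3.45
tool_pos: [0.4535, -0.0037, 0.0529]
tool_rot: [-1.571, -0.001, -0.245]
contact_force: [-1.4, 1.1, 1.3]
opening: 0.0552
```

```bash
python3 -c "
from h import *
s=sensors.observe();print(w2b(s['tool_pos'])*1e3,s['contact_force'],s['torque'])
for n in('top','side'):
    c=read_camera(n); cv2.imwrite(f'pics/{n}2.png',cv2.resize(c['frame'][110:240,150:340,::-1],None,fx=4,fy=4,interpolation=2))"
```

```text
[ -92.60039965 -105.87390252] [-1.36920356  1.06701164  1.26422888] [0.26128661 0.30208435 0.06906896]
```

View pics/side2.png

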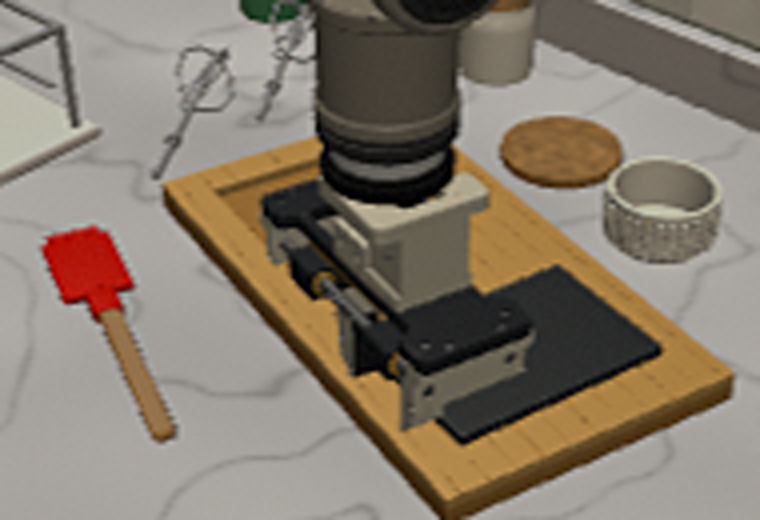

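View pics/top2.png

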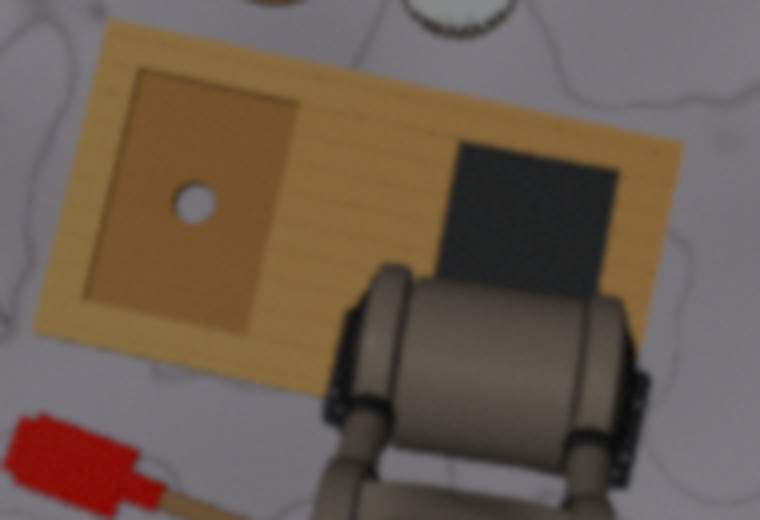

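```bash
cat >> h.py <<'E'
from scipy.ndimage import map_coordinates, gaussian_filter1d
def edge(c,z,a,b,rng,axis,chan=0,sign=0):
    """scan along board axis ('x' or 'y') over rng (m) at fixed other coordinate list; returns list of edge positions (m)"""
    g=c["frame"][...,chan].astype(float) if chan<3 else c["frame"].astype(float).sum(2)
    t=np.arange(rng[0],rng[1],.00025); out=[]
    for o in np.linspace(a,b,15):
        P=np.array([[*(b2w(x,o) if axis=='x' else b2w(o,x)),z] for x in t]); uv=proj(c,P)
        v=map_coordinates(g,[uv[:,1],uv[:,0]],order=1); d=gaussian_filter1d(v,4,order=1)
        k=np.abs(d) if sign==0 else sign*d
        w=np.where(k>.5*k.max(),k,0); i=k.argmax(); m=abs(np.arange(len(t))-i)<16
        out.append((w*m*t).sum()/(w*m).sum())
    os=np.linspace(a,b,15); out=np.array(out)
    p=np.polyfit(os,out,1); r=out-np.polyval(p,os); ok=abs(r)<.0015
    if ok.sum()>5: p=np.polyfit(os[ok],out[ok],1)
    return np.polyval(p,(a+b)/2)*1e3, p[0], np.std(out-np.polyval(p,os))*1e3
E
python3 -c "
from h import *
c=read_camera('top'); E=c['extrinsics']; print('cam',-E[:3,:3].T@E[:3,3])
f=lambda *a,**k: print(np.round(edge(c,*a,**k),3))
print('board +x, -x, +y,-y'); f(.025,-.15,.15,(.098,.122),'x'); f(.025,.05,.18,(-.122,-.098),'x'); f(.025,-.08,.08,(.19,.21),'y'); f(.025,0.0,.08,(-.21,-.19),'y')
print('recess +x -x +y -y');f(.025,.07,.16,(.070,.09),'x'); f(.025,.07,.16,(-.09,-.07),'x'); f(.025,-.07,.07,(.161,.181),'y'); f(.025,-.07,.07,(.05,.07),'y')
print('slate +x, +y,-y');f(.033,-.15,-.07,(.068,.098),'x'); f(.033,0.02,.07,(-.065,-.04),'y'); f(.033,.02,.07,(-.175,-.15),'y')
"
```

```text
cam [0.39696272 0.00245275 1.17832803]
board +x, -x, +y,-y
[ 1.10575e+02 -2.00000e-03  2.47000e-01]
[-1.08426e+02  8.00000e-03  4.34000e-01]
[2.00447e+02 6.00000e-03 5.05000e-01]
[-1.99931e+02 -3.00000e-03  4.12000e-01]
recess +x -x +y -y
[8.2557e+01 1.0000e-03 2.5100e-01]
[-81.18    0.      0.355]
[1.72622e+02 2.00000e-03 1.50000e-01]
[5.9184e+01 4.0000e-03 2.9400e-01]
slate +x, +y,-y
[ 7.892e+01 -2.900e-02  1.770e-01]
[-5.3018e+01  2.7000e-02  8.0000e-02]
[-1.61488e+02  3.40000e-02  1.63000e-01]
```

>>> send_rows:
  motion:
    - [[0.001, 0, 0, 0], [0.002, 0, 0, 0], [0.003, 0, 0, 0], [0.0035, 0, 0, 0], [0.0035, 0, 0, 0]]

```text
time: 4.1
tool_pos: [0.457, -0.0046, 0.053]
tool_rot: [-1.571, -0.001, -0.245]
contact_force: [-1.6, 1.4, 0.7]
opening: 0.0548
```

```bash
cat > m.py <<'E'
from h import *
s=sensors.observe();print(w2b(s['tool_pos'])*1e3,s['tool_rot'],s['contact_force'])
c=read_camera('top')
f=lambda *a,**k: print(np.round(edge(c,*a,**k),3))
print('board +x, recess +x');f(.025,-.15,.15,(.098,.122),'x');f(.025,.07,.16,(.070,.09),'x')
print('slate +x, +y,-y');f(.033,-.15,-.07,(.068,.098),'x'); f(.033,0.02,.07,(-.065,-.04),'y'); f(.033,.02,.07,(-.175,-.15),'y')
E
python3 m.py
```

```text
[ -88.95010686 -105.88586124] [-1.57138161e+00 -1.02890333e-03 -2.44788992e-01] [-1.64365226  1.35761759  0.66930631]
board +x, recess +x
[ 1.10283e+02 -2.00000e-03  3.42000e-01]
[8.2555e+01 2.0000e-03 2.3400e-01]
slate +x, +y,-y
[ 8.213e+01 -2.200e-02  1.740e-01]
[-5.4515e+01  2.6000e-02  8.9000e-02]
[-1.62872e+02  2.30000e-02  1.31000e-01]
```

Centred to within about 1.5 mm, with skew down to 0.024. Next I'm swinging round behind the trailing edge.

```bash
python3 -c "
from h import *
p=b2w(.002,-.186); go([*p,.085],BY-np.pi/2)"
```

```text
shift mm [ 90.9 -31.9 -80.3] twist 90.08 rot [-1.5714e+00 -1.1000e-03 -2.4480e-01]
```

>>> send_rows:
  motion:
    - [[-0.008, 0, 0, 0], [-0.008, -0.02, 0, 0], [-0.004, -0.032, 0, 0], [0.02, -0.032, -0.02, 8], [0.04, -0.032, -0.04, 16], [0.06, -0.032, -0.06, 24], [0.08, -0.032, -0.08, 32], [0.091, -0.032, -0.08, 40]]
  gripper: 1.0

```text
time: 4.95
tool_pos: [0.527, -0.107, 0.0853]
tool_rot: [-1.57, -0.004, -0.951]
contact_force: [0.4, 0.6, -0.5]
opening: 0.0914
```

```bash
python3 -c "
from h import *
p=b2w(.002,-.186); go([*p,.085],BY-np.pi/2)"
```

```text
shift mm [-2.8  0.3  0.4] twist 49.6 rot [-1.5695 -0.0037 -0.9512]
```

>>> send_rows:
  motion:
    - [[-0.003, 0, 0, 8.5], [-0.003, 0, 0, 17], [-0.003, 0, 0, 25.5], [-0.003, 0, 0, 34], [-0.003, 0, 0, 42.5], [-0.003, 0, 0, 49.6], [-0.003, 0, 0, 49.6], [-0.003, 0, 0, 49.6]]

```text
time: 5.75
tool_pos: [0.5252, -0.1046, 0.0854]
tool_rot: [-1.567, -0.002, -1.814]
contact_force: [-0.7, 0.1, -0.3]
opening: 0.0915
```

```bash
python3 -c "
from h import *
p=b2w(.002,-.186); go([*p,.053],BY-np.pi/2+.001)"; python3 m.py
```

```text
shift mm [-0.3 32.4  0.3] twist 0.13 rot [-1.5667e+00 -1.6000e-03 -1.8136e+00]
[   1.55316545 -186.23096936] [-1.56667110e+00 -1.56672613e-03 -1.81356971e+00] [-0.6610672   0.13426158 -0.32633153]
board +x, recess +x
[ 1.10626e+02 -5.00000e-03  1.59000e+00]
[8.2566e+01 1.0000e-03 3.2800e-01]
slate +x, +y,-y
[84.252 -0.097  3.192]
[-5.449e+01  2.700e-02  1.040e-01]
[-1.58032e+02  2.90000e-02  3.14000e+00]
```

>>> send_rows:
  motion:
    - [[0, 0.015, 0, 0], [0, 0.027, 0, 0], [0, 0.032, 0, 0], [-0.003, 0.032, 0, 0], [-0.006, 0.032, 0, 0.1], [-0.01, 0.032, 0, 0.1], [-0.012, 0.032, 0, 0.1], [-0.014, 0.032, 0, 0.1]]

```text
time: 6.6
tool_pos: [0.5288, -0.091, 0.0537]
tool_rot: [-1.567, -0.002, -1.815]
contact_force: [-1.3, -2.5, 1.8]
opening: 0.0917
```

>>> send_rows:
  motion:
    - [[-0.003, 0, 0, 0], [-0.006, 0, 0, 0], [-0.009, 0, 0, 0], [-0.012, 0, 0, 0], [-0.015, 0, 0, 0], [-0.018, 0, 0, 0], [-0.02, 0, 0, 0], [-0.02, 0, 0, 0]]

```text
time: 7.4
tool_pos: [0.5338, -0.0713, 0.0537]
tool_rot: [-1.566, -0.002, -1.815]
contact_force: [0.4, -1.5, 0.2]
opening: 0.0924
```

```bash
python3 -c "
from h import *
s=sensors.observe();print(w2b(s['tool_pos'])*1e3,s['tool_rot'],s['contact_force'])
c=read_camera('top'); cv2.imwrite('pics/top3.png',cv2.resize(c['frame'][110:240,150:340,::-1],None,fx=4,fy=4,interpolation=2))
c=read_camera('side'); cv2.imwrite('pics/side3.png',cv2.resize(c['frame'][110:240,150:340,::-1],None,fx=4,fy=4,interpolation=2))
"
```

```text
[   1.71316878 -151.86442546] [-1.56623311 -0.00188932 -1.81464663] [ 0.4499178  -1.49009424  0.24703354]
```

View pics/top3.png

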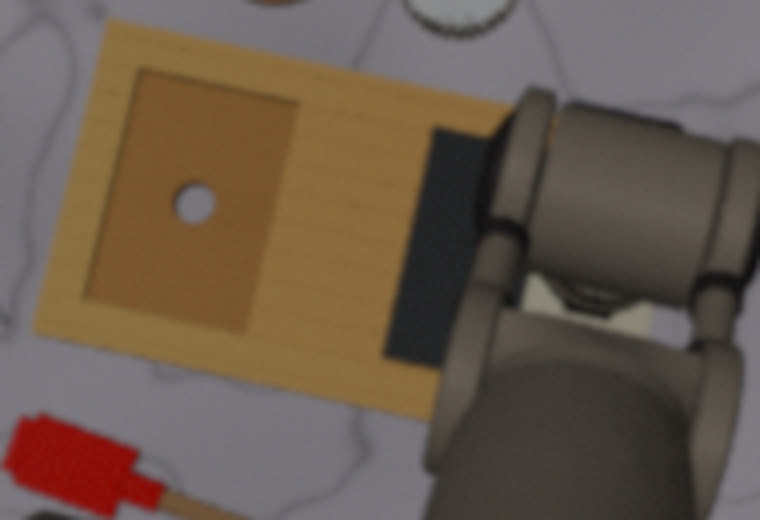

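View pics/side3.png

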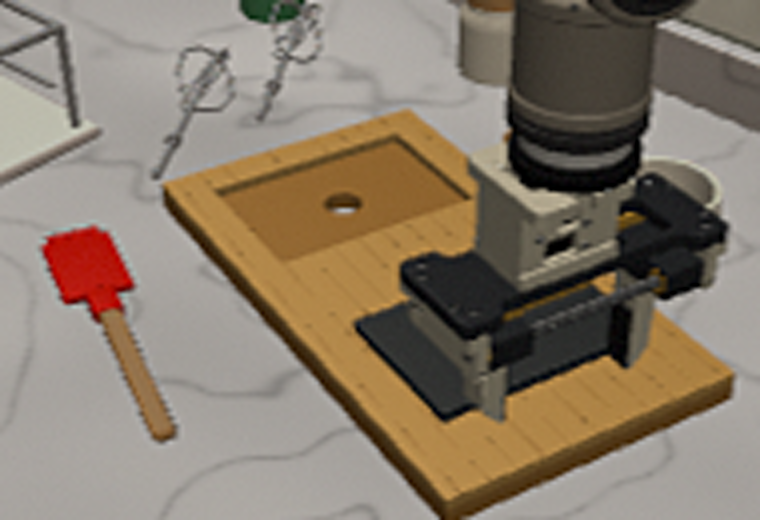

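The slate is now square against the two fingertips (leading edge near px (385-435,130-355) in the crop) and the board hasn't moved. I'll keep pushing in straight strokes.

>>> send_rows:
  motion:
    - [[-0.006, 0, 0, 0], [-0.016, 0, 0, 0], [-0.026, 0, 0, 0], [-0.036, 0, 0, 0], [-0.045, 0, 0, 0], [-0.052, 0, 0, 0], [-0.057, 0, 0, 0], [-0.06, 0, 0, 0]]

```text
time: 8.3
tool_pos: [0.5482, -0.0126, 0.0535]
tool_rot: [-1.567, -0.002, -1.814]
contact_force: [-1.0, -3.0, 1.9]
opening: 0.0919
```

>>> send_rows:
  motion:
    - [[-0.006, 0, 0, 0], [-0.015, 0, 0, 0], [-0.024, 0, 0, 0], [-0.033, 0, 0, 0], [-0.04, 0, 0, 0], [-0.046, 0, 0, 0], [-0.049, 0, 0, 0], [-0.05, 0, 0, 0]]

```text
time: 9.1
tool_pos: [0.5603, 0.0362, 0.0535]
tool_rot: [-1.567, -0.002, -1.814]
contact_force: [-1.4, -5.5, 3.0]
opening: 0.0921
```

```bash
python3 -c "
from h import *
s=sensors.observe();print(w2b(s['tool_pos'])*1e3,s['tool_rot'],s['contact_force'])
c=read_camera('top'); cv2.imwrite('pics/top4.png',cv2.resize(c['frame'][110:240,150:340,::-1],None,fx=4,fy=4,interpolation=2))
c=read_camera('side'); cv2.imwrite('pics/side4.png',cv2.resize(c['frame'][110:240,150:340,::-1],None,fx=4,fy=4,interpolation=2))
"
```

```text
[  1.25419935 -41.13303037] [-1.56661007 -0.0018853  -1.81387334] [-1.42889666 -5.52621526  2.98935318]
```

View pics/top4.png

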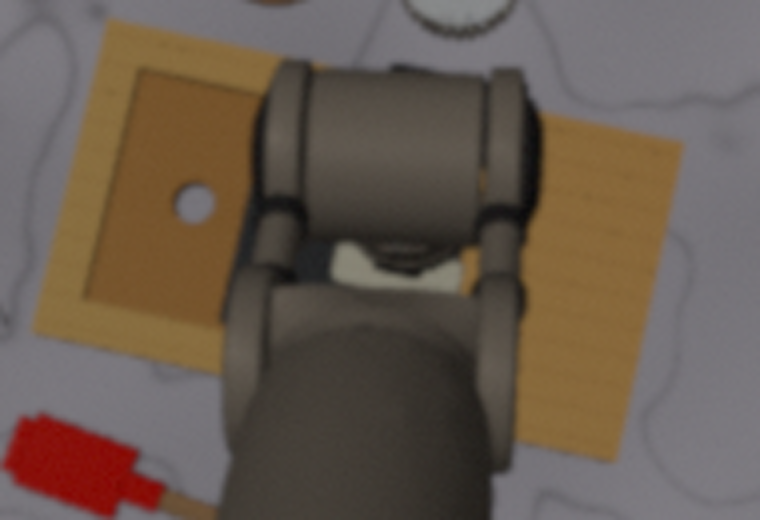

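View pics/side4.png

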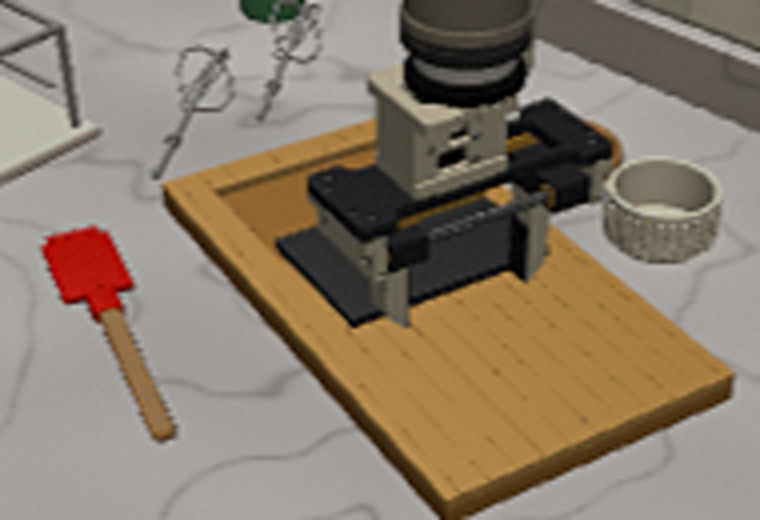

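The slate's leading part is over the recess. I'm backing off for a clear lateral measurement before it dips.

>>> send_rows:
  motion:
    - [[0.01, 0, 0, 0], [0.03, -0.005, 0, 0], [0.07, -0.02, 0, 0], [0.11, -0.035, 0, 0], [0.14, -0.035, 0, 0], [0.16, -0.035, 0, 0], [0.16, -0.035, 0, 0]]

```text
time: 9.9
tool_pos: [0.5207, -0.1216, 0.0885]
tool_rot: [-1.567, -0.001, -1.818]
contact_force: [-0.4, 0.3, -0.9]
opening: 0.0918
```

```bash
cat > m2.py <<'E'
from h import *
import sys
yc=float(sys.argv[1])
s=sensors.observe();print(w2b(s['tool_pos'])*1e3,s['tool_rot'],s['contact_force'])
c=read_camera('top'); cv2.imwrite(f'pics/{sys.argv[2]}.png',cv2.resize(c['frame'][110:240,150:340,::-1],None,fx=4,fy=4,interpolation=2))
f=lambda *a,**k: print(np.round(edge(c,*a,**k),3))
print('board +x,-x,+y');f(.025,-.05,.18,(.098,.122),'x');f(.025,-.02,.18,(-.122,-.098),'x');f(.025,-.09,.09,(.19,.21),'y')
print('recess +x,-x,+y');
a=yc+.065
f(.025,a,.163,(.07,.09),'x');f(.025,a,.163,(-.09,-.07),'x'); f(.025,-.07,.07,(.16,.18),'y')
print('slate +x,-x,+y,-y')
f(.033,yc-.05,yc+.05,(.068,.09),'x'); f(.033,yc-.05,yc+.05,(-.09,-.068),'x'); f(.033,-.07,.07,(yc+.045,yc+.065),'y'); f(.033,-.07,.07,(yc-.065,yc-.045),'y')
E
python3 m2.py .0235 top5
```

```text
[   1.34366556 -203.8326049 ] [-1.56669947e+00 -1.24993798e-03 -1.81841218e+00] [-0.42445115  0.31724119 -0.88660382]
board +x,-x,+y
[ 1.10438e+02 -2.00000e-03  2.55000e-01]
[-1.08519e+02  3.00000e-03  4.35000e-01]
[ 2.00283e+02 -4.00000e-03  4.23000e-01]
recess +x,-x,+y
[8.2637e+01 3.0000e-03 2.1000e-01]
[-8.1156e+01  4.0000e-03  3.8400e-01]
[1.7264e+02 1.0000e-03 1.7700e-01]
slate +x,-x,+y,-y
[82.812  0.     0.135]
[-7.6085e+01 -6.0000e-03  2.1500e-01]
[7.7227e+01 2.0000e-03 1.5100e-01]
[-3.1786e+01  3.0000e-03  1.5300e-01]
```

View pics/top5.png

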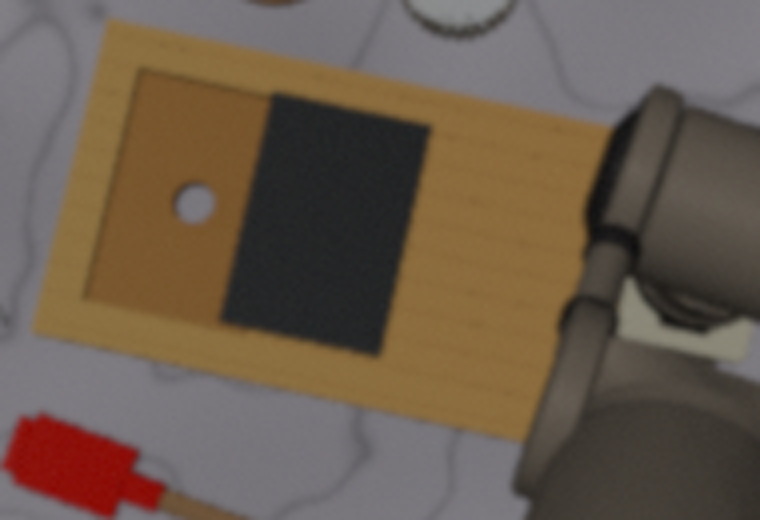

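The slate's centre is about 3.4 against a recess centre of about 0.8, so it needs about -2.5 mm in x. Yaw is within a few mrad. I'll nudge it from the +x end, after checking ramekin clearance.

```bash
python3 -c "
from h import *
c=read_camera('top')
for uv,z in (((265,103),.045),((219,93),.01)): print(w2b(cast(c,[uv],z)[0])*1e3)
p=b2w(.103,.0227); go([*p,.090],BY)"
```

```text
[185.33161537 -29.4752164 ]
[195.94638375 103.25122391]
shift mm [-224.    -1.4  102. ] twist -89.96 rot [-1.5673e+00 -7.0000e-04 -1.8162e+00]
```

>>> send_rows:
  motion:
    - [[-0.03, 0, 0.014, -8], [-0.06, 0, 0.028, -16], [-0.09, 0, 0.042, -24], [-0.12, 0, 0.056, -32], [-0.15, -0.001, 0.07, -40], [-0.18, -0.001, 0.085, -48], [-0.205, -0.001, 0.095, -56], [-0.224, -0.001, 0.102, -64]]
  gripper: 0.6

```text
time: 10.8
tool_pos: [0.6749, 0.0768, 0.089]
tool_rot: [-1.57, -0.003, -0.691]
contact_force: [0.7, -0.6, -0.6]
opening: 0.0552
```

```bash
python3 -c "
from h import *
p=b2w(.103,.0227); go([*p,.090],BY)"
```

```text
shift mm [ 1.9 -1.  -2.9] twist -25.47 rot [-1.5696 -0.0026 -0.6907]
```

>>> send_rows:
  motion:
    - [[0.002, 0, -0.003, -8], [0.002, 0, -0.003, -16], [0.002, 0, -0.003, -24], [0.002, 0, -0.003, -25.5], [0.002, 0, -0.003, -25.5], [0.002, 0, -0.003, -25.5]]

```text
time: 11.4
tool_pos: [0.6744, 0.0738, 0.0888]
tool_rot: [-1.571, -0.003, -0.248]
contact_force: [-0.3, -0.5, -1.0]
opening: 0.0552
```

```bash
python3 -c "
from h import *
p=b2w(.103,.0227); go([*p,.053],BY+.001)"
```

```text
shift mm [ 0.2 35.8 -0.4] twist -0.15 rot [-1.5707 -0.0026 -0.2477]
```

>>> send_rows:
  motion:
    - [[0, 0.018, 0, 0], [0, 0.031, 0, 0], [0, 0.036, 0, 0], [-0.003, 0.036, 0, 0], [-0.006, 0.036, 0, 0], [-0.008, 0.036, 0, 0], [-0.008, 0.036, 0, 0]]

```text
time: 12.1
tool_pos: [0.6667, 0.0759, 0.0535]
tool_rot: [-1.57, -0.003, -0.248]
contact_force: [0.8, -0.3, 1.2]
opening: 0.0551
```

>>> send_rows:
  motion:
    - [[-0.001, 0, 0, 0], [-0.002, 0, 0, 0], [-0.003, 0, 0, 0], [-0.004, 0, 0, 0], [-0.004, 0, 0, 0]]

```text
time: 12.6
tool_pos: [0.6633, 0.0768, 0.054]
tool_rot: [-1.57, -0.005, -0.248]
contact_force: [2.5, -0.2, 2.1]
opening: 0.055
```

```bash
python3 m2.py .0227 top6; python3 -c "
from h import *
c=read_camera('side'); cv2.imwrite('pics/side6.png',cv2.resize(c['frame'][110:240,150:340,::-1],None,fx=4,fy=4,interpolation=2))"
```

```text
[91.31050418 23.34228519] [-1.57021279 -0.00488968 -0.24768941] [ 2.48150099 -0.22372092  2.14407927]
board +x,-x,+y
[1.10673e+02 3.30000e-02 5.79300e+00]
[-1.08898e+02 -2.10000e-02  5.71500e+00]
[ 2.00473e+02 -2.00000e-03  4.22000e-01]
recess +x,-x,+y
[78.984  0.117  2.174]
[-8.1105e+01 -7.0000e-03  3.4050e+00]
[ 1.72635e+02 -0.00000e+00  1.30000e-01]
slate +x,-x,+y,-y
[8.3081e+01 1.0000e-03 4.8870e+00]
[-7.7179e+01 -2.5000e-02  4.7930e+00]
[ 7.8922e+01 -9.0000e-03  6.0250e+00]
[-34.386  -0.08    4.815]
```

View pics/top6.png

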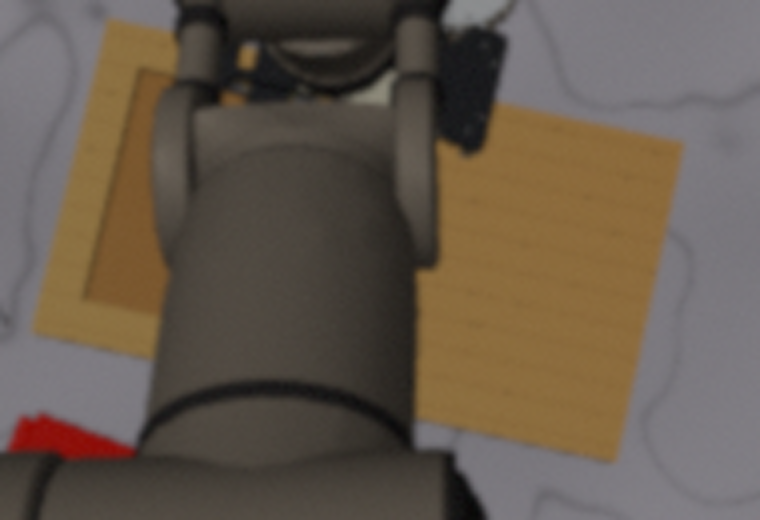

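View pics/side6.png

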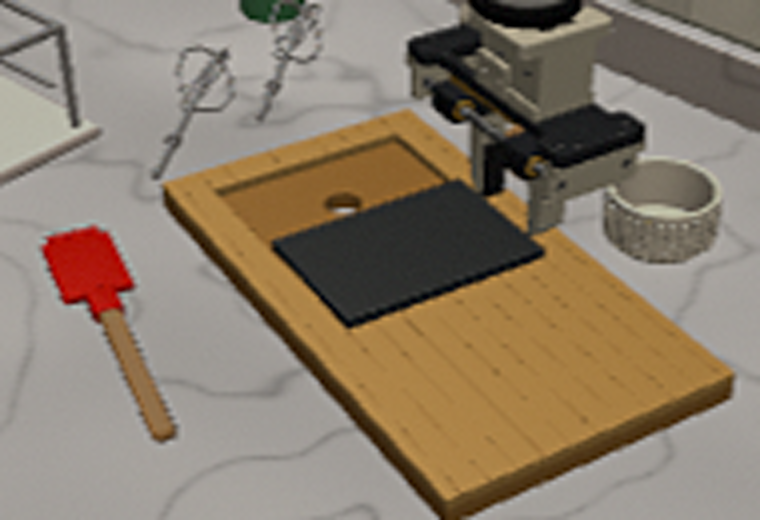

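```bash
cat > ms.py <<'E'
from h import *
c=read_camera('side'); E=c['extrinsics']
f=lambda *a,**k: print(np.round(edge(c,*a,**k),3))
print('side cam', -E[:3,:3].T@E[:3,3]); print('slate -x bottom (on rim part y<.055), board -x'); f(.025,-.02,.05,(-.09,-.066),'x'); f(.025,-.15,.15,(-.12,-.1),'x')
print('slate -y bottom'); f(.025,-.07,.07,(-.045,-.02),'y')
print('recess -x'); f(.025,.09,.16,(-.09,-.07),'x'); 
E
python3 ms.py
```

```text
side cam [-0.03843458 -0.49908456  0.62378039]
slate -x bottom (on rim part y<.055), board -x
[-8.0257e+01  8.0000e-03  2.5400e-01]
[-1.1193e+02 -2.0000e-03  3.7500e-01]
slate -y bottom
[-30.65   -0.      0.394]
recess -x
[-8.267e+01  3.000e-03  4.800e-01]
```

The side view measures cleanly: the slate's -x edge is still 1.65 mm short, and both the board edge and the recess rim agree on that. Nudging on.

>>> send_rows:
  motion:
    - [[-0.0005, 0.0005, 0, 0], [-0.001, 0.0005, 0, 0], [-0.0016, 0.0005, 0, 0], [-0.0016, 0.0005, 0, 0], [-0.0016, 0.0005, 0, 0]]

```text
time: 13.25
tool_pos: [0.6621, 0.0772, 0.0538]
tool_rot: [-1.57, -0.006, -0.248]
contact_force: [4.4, -1.3, 3.8]
opening: 0.0549
```

```bash
python3 ms.py; python3 -c "
from h import *
s=sensors.observe();print(w2b(s['tool_pos'])*1e3,s['tool_rot'],s['contact_force'])"
```

```text
side cam [-0.03843458 -0.49908456  0.62378039]
slate -x bottom (on rim part y<.055), board -x
[-8.1423e+01 -7.0000e-03  1.5700e-01]
[-1.11925e+02 -2.00000e-03  3.94000e-01]
slate -y bottom
[-30.658  -0.      0.411]
recess -x
[-8.2671e+01 -2.0000e-03  4.8400e-01]
[90.07156531 23.3545347 ] [-1.57002084 -0.0055854  -0.24782001] [ 5.01073634 -1.27395408  3.50214104]
```

>>> send_rows:
  motion:
    - [[-0.0005, 0, 0, 0], [-0.001, 0, 0, 0], [-0.001, 0, 0, 0], [-0.001, 0, 0, 0]]

```text
time: 13.7
tool_pos: [0.6611, 0.0774, 0.0537]
tool_rot: [-1.57, -0.005, -0.248]
contact_force: [4.4, -0.8, 2.9]
opening: 0.0548
```

```bash
python3 ms.py; python3 -c "
from h import *
s=sensors.observe();print(w2b(s['tool_pos'])*1e3,s['tool_rot'],s['contact_force'])"
```

```text
side cam [-0.03843458 -0.49908456  0.62378039]
slate -x bottom (on rim part y<.055), board -x
[-8.2449e+01  1.0000e-02  2.0200e-01]
[-1.11946e+02 -2.00000e-03  3.69000e-01]
slate -y bottom
[-3.067e+01 -1.000e-03  4.130e-01]
recess -x
[-8.258e+01 -3.000e-03  5.640e-01]
[88.99832079 23.41563025] [-1.57000562 -0.00544712 -0.24775306] [ 4.31008672 -0.67547524  3.93172612]
```

>>> send_rows:
  motion:
    - [[0.006, 0, 0, 0], [0.01, -0.01, 0, 0], [0.01, -0.033, 0, 0], [0.0, -0.035, -0.02, 8], [-0.01, -0.035, -0.05, 16], [-0.02, -0.035, -0.09, 24], [-0.04, -0.035, -0.13, 32], [-0.06, -0.035, -0.16, 40]]
  gripper: 1.0

```text
time: 14.55
tool_pos: [0.5618, -0.0645, 0.0882]
tool_rot: [-1.568, -0.002, -0.952]
contact_force: [-0.0, 0.4, 0.9]
opening: 0.0916
```

```bash
python3 -c "
from h import *
p=b2w(.001,-.19); go([*p,.088],BY-np.pi/2)"
```

```text
shift mm [ 13.5   0.1 -56.3] twist 49.53 rot [-1.5681 -0.0021 -0.9524]
```

>>> send_rows:
  motion:
    - [[0.004, 0, -0.015, 8], [0.008, 0, -0.03, 16], [0.013, 0, -0.045, 24], [0.0135, 0, -0.056, 32], [0.0135, 0, -0.056, 40], [0.0135, 0, -0.056, 49.5], [0.0135, 0, -0.056, 49.5], [0.0135, 0, -0.056, 49.5]]

```text
time: 15.35
tool_pos: [0.5238, -0.1078, 0.0881]
tool_rot: [-1.568, 0.001, -1.813]
contact_force: [0.6, 0.1, -0.1]
opening: 0.0919
```

```bash
python3 m2.py .0235 top7; python3 ms.py; python3 -c "
from h import *
p=b2w(.001,-.060); go([*p,.088],BY-np.pi/2)"
```

```text
[   0.94971748 -189.71483897] [-1.56847665e+00  8.07769758e-04 -1.81299178e+00] [ 0.55380924  0.10937591 -0.14831084]
board +x,-x,+y
[110.312   0.      0.232]
[-1.08627e+02  4.00000e-03  4.17000e-01]
[200.345  -0.      0.544]
recess +x,-x,+y
[8.2628e+01 2.0000e-03 1.4800e-01]
[-81.195  -0.      0.296]
[1.72652e+02 1.00000e-03 1.68000e-01]
slate +x,-x,+y,-y
[7.7936e+01 1.0000e-02 2.0500e-01]
[-8.1101e+01 -1.0000e-03  1.2900e-01]
[ 7.7589e+01 -3.0000e-03  1.5500e-01]
[-3.15e+01 -1.00e-03  1.76e-01]
side cam [-0.03843458 -0.49908456  0.62378039]
slate -x bottom (on rim part y<.055), board -x
[-8.2459e+01  9.0000e-03  2.0900e-01]
[-1.11935e+02 -2.00000e-03  4.01000e-01]
slate -y bottom
[-33.783  -0.054   4.851]
recess -x
[-8.2545e+01 -3.0000e-03  4.8000e-01]
shift mm [-1.297e+02  1.000e-01  4.000e-01] twist 0.21 rot [-1.5680e+00  7.0000e-04 -1.8132e+00]
```

View pics/top7.png

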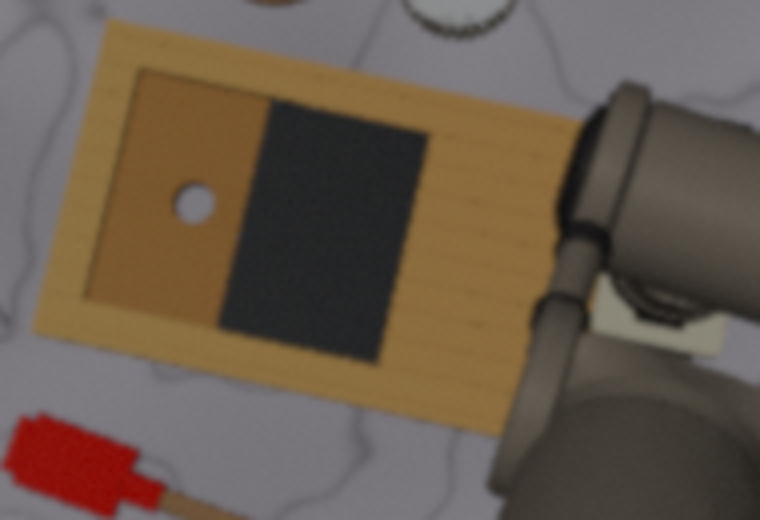

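The two views disagree by about 1.5 mm on the lateral centring. I'll look at both slate ends enlarged.

```bash
python3 - <<'E'
from h import *
def mk(n):
    c=read_camera(n); o=[]
    for x in(-.08,.08):
        u,v=proj(c,[[*b2w(x,.07),.027]])[0].astype(int)
        o.append(cv2.resize(c['frame'][v-22:v+22,u-22:u+22,::-1],(390,390),interpolation=cv2.INTER_NEAREST))
        g=c['frame'][...,0].astype(float)
        for yy,z in((.05,.033),(.03,.033),(.05,.025),(.1,.025),(.13,.025)):
            t=np.arange(-.008,.0085,.001); P=np.array([[*b2w(x+d,yy),z] for d in t]); uv=proj(c,P)
            print(n,x,yy,z,map_coordinates(g,[uv[:,1],uv[:,0]],order=1).astype(int))
    cv2.imwrite(f'pics/z{n}.png',np.hstack(o))
mk('top');mk('side')
E
```

```text
top -0.08 0.05 0.033 [138 138 135 130 125 114 101  87  73  59  47  43  40  38  37  37  37]
top -0.08 0.03 0.033 [139 138 135 132 124 112  99  84  69  55  49  43  39  38  36  36  36]
top -0.08 0.05 0.025 [139 138 137 133 127 121 108  94  80  66  54  46  42  38  37  37  37]
top -0.08 0.1 0.025 [140 139 139 138 137 135 133 130 128 125 122 122 122 122 121 121 120]
top -0.08 0.13 0.025 [139 139 139 139 138 135 132 130 128 126 124 123 122 122 122 122 122]
top 0.08 0.05 0.033 [ 35  36  42  50  58  73  88 103 113 123 130 134 137 138 139 139 139]
top 0.08 0.03 0.033 [ 35  38  41  46  59  72  86 100 113 123 129 135 138 139 140 139 139]
top 0.08 0.05 0.025 [ 34  35  36  38  45  54  64  80  95 109 118 127 132 135 138 139 139]
top 0.08 0.1 0.025 [119 118 117 117 115 113 110 111 112 114 120 126 132 134 137 139 140]
top 0.08 0.13 0.025 [120 120 120 118 116 115 112 110 109 115 121 126 130 134 137 138 139]
side -0.08 0.05 0.033 [117  82  51  27  13  18  30  40  46  48  50  50  50  50  50  50  49]
side -0.08 0.03 0.033 [142 104  70  40  32  31  35  42  47  50  51  51  50  50  50  51  51]
side -0.08 0.05 0.025 [184 184 178 170 156 124  88  53  38  29  26  33  41  47  50  50  49]
side -0.08 0.1 0.025 [180 180 178 176 173 167 159 151 147 147 148 149 149 149 149 149 149]
side -0.08 0.13 0.025 [180 180 178 175 169 162 154 148 146 145 146 146 146 147 147 147 147]
side 0.08 0.05 0.033 [ 42  54  75  97 119 139 156 171 180 180 178 175 173 172 170 168 167]
side 0.08 0.03 0.033 [ 39  44  61  81 102 123 142 157 170 176 177 176 174 174 173 172 172]
side 0.08 0.05 0.025 [ 42  41  40  39  37  38  42  48  55  75  98 124 149 163 175 184 182]
side 0.08 0.1 0.025 [109  95  90  89  92  99 117 134 151 161 167 171 174 174 175 174 174]
side 0.08 0.13 0.025 [108  94  86  89  94 102 116 133 148 161 168 173 176 177 176 175 174]
```

View pics/ztop.png

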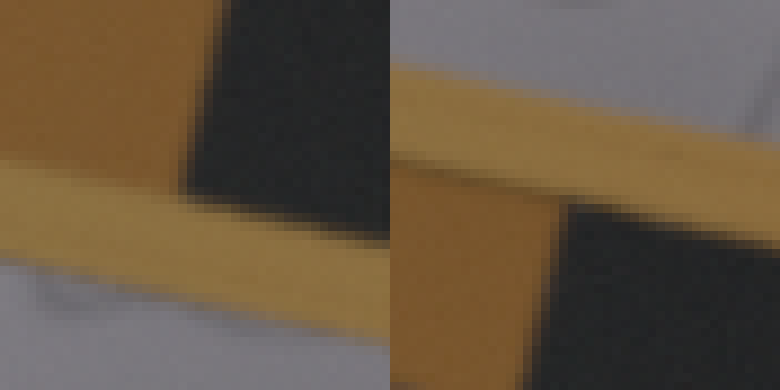

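View pics/zside.png

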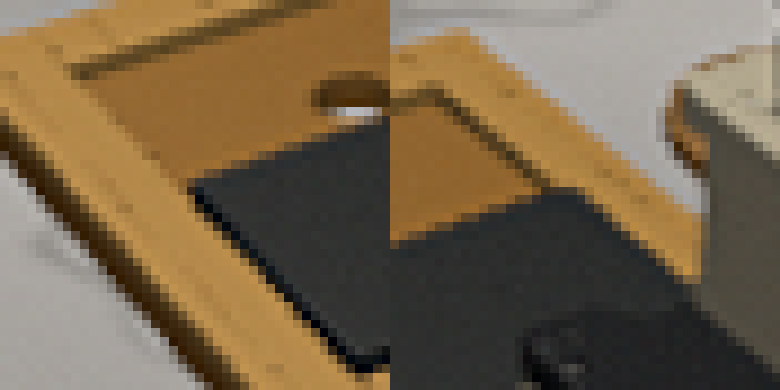

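Gamma was biasing the edges (bright expands). I'll re-measure in linearised intensity.

```bash
cat > m3.py <<'E'
from h import *
import sys
def ed(c,z,a,b,rng,axis,n=25):
    g=(c["frame"][...,0].astype(float)/255)**2.2
    t=np.arange(rng[0],rng[1],.0002); os=np.linspace(a,b,n); out=[]
    for o in os:
        P=np.array([[*(b2w(x,o) if axis=='x' else b2w(o,x)),z] for x in t]); uv=proj(c,P)
        v=map_coordinates(g,[uv[:,1],uv[:,0]],order=1)
        v=gaussian_filter1d(v,2); l,h=v[:8].mean(),v[-8:].mean()
        if 0: pass
        i=np.where(np.diff(np.sign(v-(l+h)/2)))[0]; out.append(t[i[0]] if len(i) else np.nan)
    out=np.array(out); k=~np.isnan(out); p=np.polyfit(os[k],out[k],1)
    return np.polyval(p,(a+b)/2)*1e3,p[0]
if __name__=="__main__":
    yc=float(sys.argv[1]); a=yc+.065
    for n in sys.argv[2:]:
        c=read_camera(n); 
        rm=ed(c,.025,a,.16,(-.091,-.073),'x')
        sm=ed(c,.025,yc-.045,yc+.02,(-.092,-.070),'x'); sp=ed(c,.033,yc-.045,yc+.045,(.068,.09),'x')
        print(n,'recess -x',np.round(rm,3),'slate -x',np.round(sm,3),'slate +x',np.round(sp,3),'w',sp[0]-sm[0])
        bp=ed(c,.025,-.1,.17,(.102,.118),'x'); print('  board +x',np.round(bp,3))
        if n=='side': rp=ed(c,.025,a,.16,(.073,.09),'x'); print('  recess +x',np.round(rp,3))
E
python3 m3.py .0235 top side
```

```text
top recess -x [-8.1312e+01  5.0000e-03] slate -x [-81.76   0.  ] slate +x [7.8952e+01 9.0000e-03] w 160.71200000000002
  board +x [ 1.10312e+02 -1.00000e-03]
side recess -x [-8.2856e+01 -1.0000e-03] slate -x [-8.3152e+01  1.7000e-02] slate +x [7.4304e+01 7.2000e-02] w 157.45599999999993
  board +x [ 1.07128e+02 -1.90000e-02]
  recess +x [ 7.9056e+01 -3.0000e-03]
```

Linearised, both views now agree: the slate sits 1.1-1.4 mm too far to -x. I'll nudge it back about 1 mm from the -x end, watching its +x edge in the top view.

```bash
python3 -c "
from h import *
p=b2w(-.104,.0227); go([*p,.088],BY)"
```

```text
shift mm [-2.126e+02 -1.000e-01 -1.047e+02] twist -89.9 rot [-1.5677e+00  7.0000e-04 -1.8151e+00]
```

>>> send_rows:
  motion:
    - [[-0.03, 0, -0.015, -8], [-0.06, 0, -0.03, -16], [-0.09, 0, -0.045, -24], [-0.12, 0, -0.06, -32], [-0.15, 0, -0.074, -40], [-0.175, 0, -0.088, -48], [-0.2, 0, -0.099, -56], [-0.2126, 0, -0.1047, -64]]
  gripper: 0.6

```text
time: 16.45
tool_pos: [0.4731, 0.1257, 0.0879]
tool_rot: [-1.569, -0.002, -0.69]
contact_force: [-0.2, 0.3, -0.2]
opening: 0.0555
```

```bash
python3 -c "
from h import *
p=b2w(-.104,.0227); go([*p,.088],BY)"
```

```text
shift mm [ 1.7 -0.1 -1.1] twist -25.43 rot [-1.5688 -0.0022 -0.6899]
```

>>> send_rows:
  motion:
    - [[0.002, 0, -0.001, -8], [0.002, 0, -0.001, -16], [0.002, 0.0, -0.001, -24], [0.002, 0.005, -0.001, -25.4], [0.002, 0.02, -0.001, -25.4], [0.002, 0.032, -0.001, -25.4], [0.002, 0.035, -0.001, -25.4], [0.002, 0.035, -0.001, -25.4]]

```text
time: 17.25
tool_pos: [0.4738, 0.1235, 0.0523]
tool_rot: [-1.57, -0.001, -0.247]
contact_force: [0.6, -0.4, -0.3]
opening: 0.0551
```

```bash
cat > m4.py <<'E'
from m3 import *
s=sensors.observe();print(w2b(s['tool_pos'])*1e3,s['tool_pos'][2],s['tool_rot'],s['contact_force'])
c=read_camera('top'); print('slate +x',np.round(ed(c,.033,-.02,.065,(.068,.09),'x'),3),'board +x',np.round(ed(c,.025,-.1,.17,(.102,.118),'x'),3))
E
python3 m4.py
```

```text
[-103.94578788   22.48925873] 0.05227485281717756 [-1.57044655e+00 -1.35681923e-03 -2.47468139e-01] [ 0.6064305  -0.4066196  -0.26266607]
slate +x [7.8952e+01 8.0000e-03] board +x [ 1.10256e+02 -1.00000e-03]
```

>>> send_rows:
  motion:
    - [[0.003, 0, 0, 0], [0.006, 0, 0, 0], [0.009, 0, 0, 0], [0.011, 0, 0, 0], [0.012, 0, 0, 0], [0.012, 0, 0, 0]]

```text
time: 17.9
tool_pos: [0.4851, 0.1208, 0.0528]
tool_rot: [-1.57, -0.001, -0.247]
contact_force: [-4.3, 1.6, 3.8]
opening: 0.0552
```

```bash
python3 m4.py
```

```text
[-92.28456625  22.56248599] 0.05278004392479793 [-1.57037202e+00 -8.74062304e-04 -2.47241176e-01] [-4.27946533  1.61648765  3.76423594]
slate +x [7.9192e+01 5.0000e-03] board +x [ 1.10216e+02 -1.00000e-03]
```

>>> send_rows:
  motion:
    - [[0.0004, 0, 0, 0], [0.0008, 0, 0, 0], [0.0012, 0, 0, 0], [0.0012, 0, 0, 0]]

```text
time: 18.35
tool_pos: [0.4862, 0.1205, 0.0527]
tool_rot: [-1.57, -0.001, -0.247]
contact_force: [-4.6, 1.3, 2.6]
opening: 0.0551
```

```bash
python3 m4.py
```

```text
[-91.18094794  22.51987989] 0.05273997894158735 [-1.57049539e+00 -7.51729162e-04 -2.47182150e-01] [-4.63673706  1.29746814  2.59638068]
slate +x [8.0184e+01 3.0000e-03] board +x [ 1.10264e+02 -1.00000e-03]
```

Board-to-slate margin is now 30.1 mm against a nominal 30. Next: back off, swing behind the trailing edge and push it in.

>>> send_rows:
  motion:
    - [[-0.006, 0, 0, 0], [-0.01, -0.012, 0, 0], [-0.01, -0.034, 0, 0], [0.0, -0.035, -0.02, 8], [0.02, -0.035, -0.045, 16], [0.05, -0.035, -0.07, 24], [0.07, -0.035, -0.083, 32], [0.09, -0.035, -0.083, 40]]
  gripper: 1.0

```text
time: 19.2
tool_pos: [0.5542, 0.0157, 0.0889]
tool_rot: [-1.569, -0.002, -0.953]
contact_force: [-0.3, 1.3, 0.0]
opening: 0.092
```

```bash
python3 -c "
from h import *
p=b2w(-.0005,-.056); go([*p,.088],-1.8159)"
```

```text
shift mm [-4.8  0.9  4.4] twist 49.43 rot [-1.5689 -0.0022 -0.9533]
```

>>> send_rows:
  motion:
    - [[-0.005, 0, 0.004, 8], [-0.005, 0, 0.004, 16], [-0.005, 0, 0.004, 24], [-0.005, 0, 0.004, 32], [-0.005, 0, 0.004, 40], [-0.005, 0, 0.004, 49.4], [-0.005, 0, 0.004, 49.4], [-0.005, 0, 0.004, 49.4]]

```text
time: 20.0
tool_pos: [0.5548, 0.0221, 0.0895]
tool_rot: [-1.567, 0.0, -1.812]
contact_force: [0.6, -0.3, 0.2]
opening: 0.0919
```

```bash
python3 -c "
from h import *
p=b2w(-.0005,-.056); go([*p,.053],-1.8159)"
```

```text
shift mm [-0.2 36.5 -0. ] twist 0.21 rot [-1.5666e+00  1.0000e-04 -1.8122e+00]
```

>>> send_rows:
  motion:
    - [[0, 0.018, 0, 0.25], [0, 0.031, 0, 0.25], [0, 0.0365, 0, 0.25], [-0.004, 0.0365, 0, 0.25], [-0.008, 0.0365, 0, 0.25], [-0.011, 0.0365, 0, 0.25], [-0.013, 0.0365, 0, 0.25], [-0.015, 0.0365, 0, 0.25]]

```text
time: 20.8
tool_pos: [0.5588, 0.0369, 0.0534]
tool_rot: [-1.566, 0.0, -1.816]
contact_force: [0.2, -2.6, 0.8]
opening: 0.0917
```

>>> send_rows:
  motion:
    - [[-0.004, 0, 0, 0], [-0.008, 0, 0, 0], [-0.012, 0, 0, 0], [-0.016, 0, 0, 0], [-0.02, 0, 0, 0], [-0.024, 0, 0, 0], [-0.027, 0, 0, 0], [-0.028, 0, 0, 0]]

```text
time: 21.6
tool_pos: [0.5657, 0.0644, 0.0534]
tool_rot: [-1.566, 0.0, -1.816]
contact_force: [-1.0, -2.5, 0.8]
opening: 0.092
```

```bash
cat > v.py <<'E'
from h import *
import sys
s=sensors.observe();print(s['time'],w2b(s['tool_pos'])*1e3,s['tool_pos'][2],s['tool_rot'],s['contact_force'],s['torque'])
o=[]
for n in('top','side'):
    c=read_camera(n); o.append(cv2.resize(c['frame'][110:240,150:340,::-1],(399,273),interpolation=2)) if 0 else o.append(cv2.resize(c['frame'][110:210,150:340,::-1] if n=='top' else c['frame'][130:230,180:340,::-1],(570,300) if n=='top' else (480,300),interpolation=2))
w=570; o[1]=cv2.copyMakeBorder(o[1],0,0,0,90,cv2.BORDER_CONSTANT)
cv2.imwrite(f'pics/{sys.argv[1]}.png',np.vstack(o))
E
python3 v.py v1
```

```text
21.6 [ -0.40345801 -12.47904602] 0.053425300388735594 [-1.56586877e+00  9.28856240e-05 -1.81563287e+00] [-1.03837905 -2.52029405  0.7539927 ] [-0.52124411  0.21410999 -0.02670985]
```

View pics/v1.png

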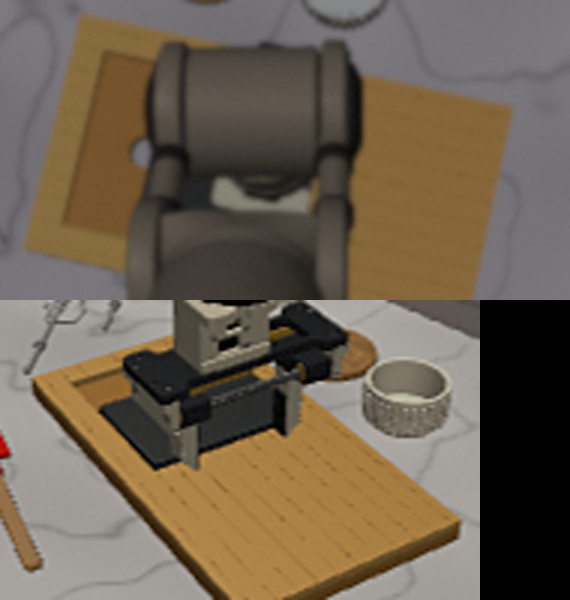

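Steady push at 2.5 N with the slate square. Going on past the tipping point.

>>> send_rows:
  motion:
    - [[-0.003, 0, 0, 0], [-0.006, 0, 0, 0], [-0.009, 0, 0, 0], [-0.012, 0, 0, 0], [-0.015, 0, 0, 0], [-0.018, 0, 0, 0], [-0.02, 0, 0, 0], [-0.021, 0, 0, 0]]

```text
time: 22.5
tool_pos: [0.5709, 0.0849, 0.0535]
tool_rot: [-1.566, 0.0, -1.816]
contact_force: [-0.3, -3.2, 1.4]
opening: 0.092
```

```bash
python3 v.py v2
```

```text
22.5 [-0.37013941  8.67713107] 0.053521264855268154 [-1.56565313e+00  4.27618345e-04 -1.81573638e+00] [-0.33432641 -3.24261987  1.41204134] [-0.62632152  0.19932565  0.06961055]
```

View pics/v2.png

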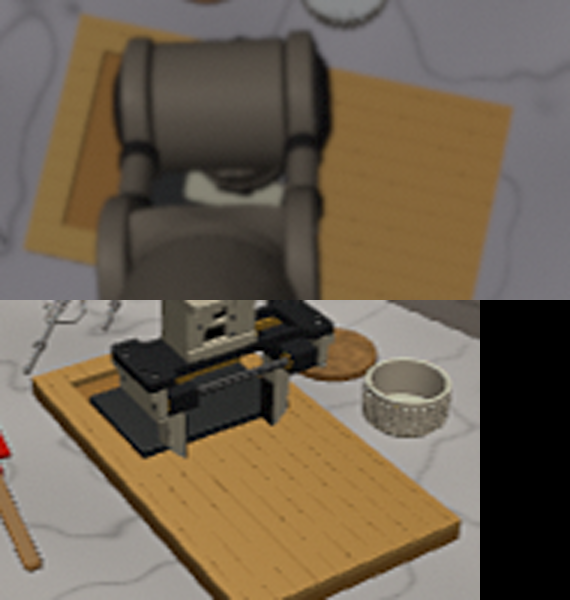

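```bash
python3 -c "
from h import *
c=read_camera('side'); cv2.imwrite('pics/s8.png',cv2.resize(c['frame'][145:190,200:290,::-1],(800,400),interpolation=cv2.INTER_CUBIC))"
```

```text
(no output)
```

View pics/s8.png

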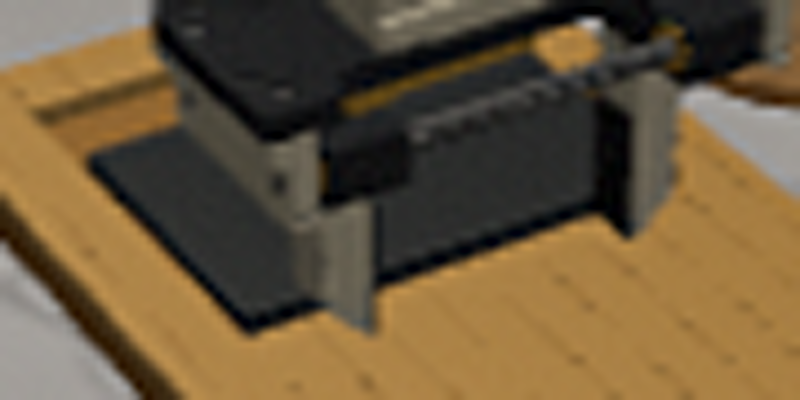

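It hasn't dipped: the slate's -x side face is visible all the way to the leading corner, so that side is still on the rim. Measuring.

```bash
python3 -c "
from m3 import *
c=read_camera('side')
print('slate -x bot',ed(c,.025,.025,.12,(-.092,-.072),'x'),'top edge',ed(c,.033,.03,.12,(-.094,-.074),'x'))
print('recess -x',ed(c,.025,.14,.163,(-.091,-.073),'x'))
print('recess +x',ed(c,.025,.145,.163,(.073,.09),'x'))
print('board -x',ed(c,.025,-.1,.17,(-.118,-.102),'x'), 'board +y', ed(c,.025,-.1,.05,(.193,.207),'y'))
c=read_camera('top')
print('top board +y',ed(c,.025,-.09,.09,(.193,.207),'y'),'recess -x', ed(c,.025,.14,.163,(-.091,-.073),'x'))
print('board +x',ed(c,.025,-.15,-.0,(.102,.118),'x'))
"
```

```text
slate -x bot (np.float64(-81.91999999999969), np.float64(-0.04240323886639845)) top edge (np.float64(-87.46399999999977), np.float64(-0.0245743589743594))
recess -x (np.float64(-82.83199999999974), np.float64(-0.05393979933110573))
recess +x (np.float64(75.56800000000001), np.float64(0.07241025641025843))
board -x (np.float64(-111.83199999999981), np.float64(-0.001394871794872119)) board +y (np.float64(200.30400000000014), np.float64(0.0066215384615393716))
top board +y (np.float64(200.24800000000025), np.float64(0.0010666666666666977)) recess -x (np.float64(-81.19199999999972), np.float64(-0.01942474916387996))
board +x (np.float64(111.0160000000003), np.float64(0.005070769230768905))
```

```bash
python3 -c "
from h import *
c=read_camera('side'); g=c['frame'][...,0].astype(float)
for yy in np.arange(.01,.17,.01):
    t=np.arange(-.092,-.069,.0015); uv=proj(c,np.array([[*b2w(x,yy),.025] for x in t]))
    print('%.2f'%yy, map_coordinates(g,[uv[:,1],uv[:,0]],order=1).astype(int), uv[5].astype(int))
print(np.arange(-.092,-.069,.0015)*1e3)
x0,y0=205,140
cv2.imwrite('pics/s9.png',cv2.resize(c['frame'][145:175,200:240,::-1],(800,600),interpolation=cv2.INTER_NEAREST))
"
```

```text
0.01 [173 173 173 173 173 173 173 174 174 174 174 174 174 173 173 173] [227 184]
0.02 [174 174 174 174 174 174 173 171 173 176 176 181 181 180 180 180] [226 182]
0.03 [174 174 175 176 177 177 173 158 131  90  32   1   4  11  22  22] [224 180]
0.04 [173 173 174 176 177 175 167 142 106  65  23  13  25  36  43  43] [222 179]
0.05 [173 173 174 176 177 178 165 137  88  44  21  19  29  40  44  42] [220 177]
0.06 [174 175 176 177 177 171 154 121  61  20  19  24  33  41  42  41] [219 175]
0.07 [175 176 178 179 175 155 127  77  23  12  19  30  37  40  41  42] [217 173]
0.08 [174 175 177 178 173 165 124  75  37  20  26  38  41  40  39  39] [215 171]
0.09 [175 176 176 176 172 152 119  70  25  14  27  37  39  39  39  39] [214 170]
0.10 [174 175 177 180 175 164 131  69  18  20  32  37  40  39  39  39] [212 168]
0.11 [175 176 177 176 169 149 108  65  39  27  33  34  37  39  39  38] [211 166]
0.12 [173 173 174 177 175 159 130  73  28  31  33  33  32  32  33  36] [209 165]
0.13 [173 174 174 174 173 167 154 142 134 136 132 126 123 124 128 133] [208 163]
0.14 [173 174 174 174 173 170 165 154 146 143 142 142 142 143 144 145] [206 162]
0.15 [173 174 174 173 172 169 162 154 146 141 142 144 145 145 145 144] [205 160]
0.16 [173 174 174 175 172 162 146 128 109 106 104 107 115 117 115 111] [203 158]
[-92.  -90.5 -89.  -87.5 -86.  -84.5 -83.  -81.5 -80.  -78.5 -77.  -75.5
 -74.  -72.5 -71.  -69.5]
```

View pics/s9.png

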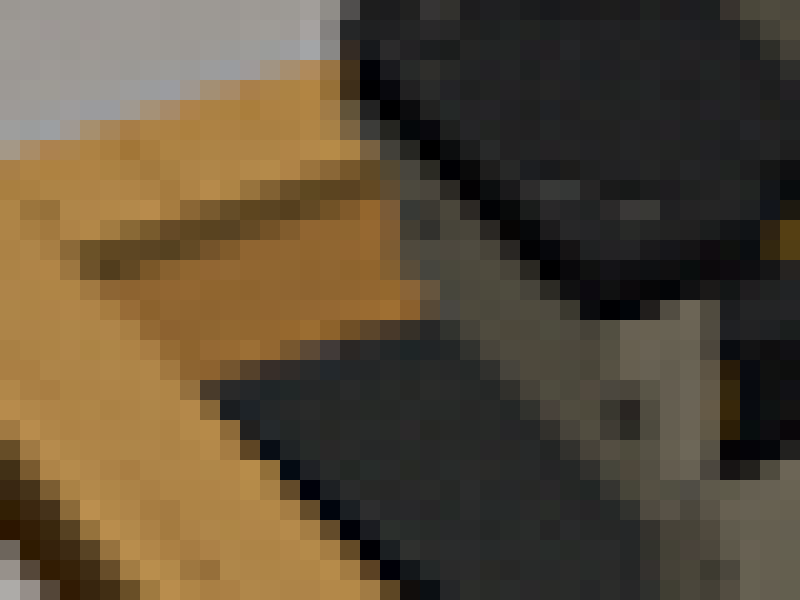

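The side face is hidden below the rim near the leading end, and the trailing end stands 3-4 mm off the board. So the leading edge has dipped in between the side walls; I misread it as caught on the rim. Continuing to push.

>>> send_rows:
  motion:
    - [[-0.003, 0, 0, 0], [-0.006, 0, 0, 0], [-0.009, 0, 0, 0], [-0.012, 0, 0, 0], [-0.015, 0, 0, 0], [-0.018, 0, 0, 0], [-0.02, 0, 0, 0], [-0.021, 0, 0, 0]]

```text
time: 23.6
tool_pos: [0.5759, 0.1056, 0.0534]
tool_rot: [-1.566, 0.001, -1.816]
contact_force: [-0.5, -1.1, -1.0]
opening: 0.0917
```

>>> send_rows:
  motion:
    - [[-0.002, 0, 0, 0], [-0.004, 0, 0, 0], [-0.006, 0, 0, 0], [-0.008, 0, 0, 0], [-0.01, 0, 0, 0], [-0.012, 0, 0, 0], [-0.013, 0, 0, 0], [-0.013, 0, 0, 0]]

```text
time: 24.4
tool_pos: [0.5791, 0.1185, 0.0534]
tool_rot: [-1.566, 0.001, -1.816]
contact_force: [-0.8, -0.8, -0.9]
opening: 0.0919
```

```bash
python3 v.py v3; python3 -c "
from h import *
c=read_camera('side'); cv2.imwrite('pics/s10.png',cv2.resize(c['frame'][135:180,190:280,::-1],(800,400),interpolation=cv2.INTER_CUBIC))"
```

```text
24.4 [-0.50884725 43.26943642] 0.05341024104250256 [-1.56571819e+00  1.17347184e-03 -1.81573995e+00] [-0.7910237  -0.78847158 -0.9346267 ] [-0.17025679  0.12716938  0.05067953]
```

View pics/s10.png

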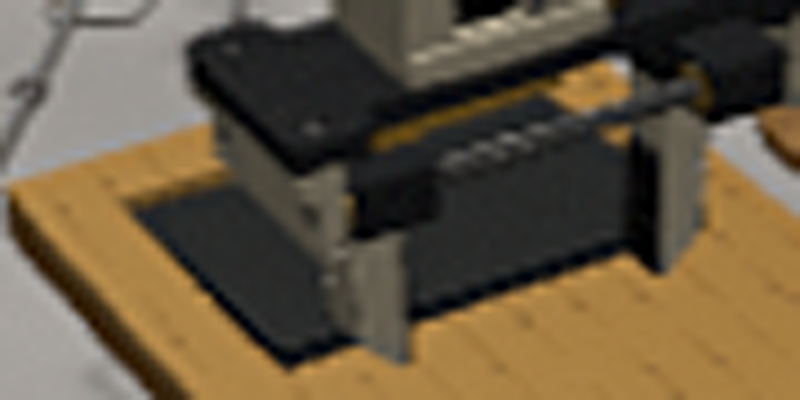

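>>> send_rows:
  motion:
    - [[-0.001, 0, 0, 0], [-0.002, 0, 0, 0], [-0.003, 0, 0, 0], [-0.004, 0, 0, 0], [-0.004, 0, 0, 0]]

```text
time: 25.05
tool_pos: [0.5802, 0.1224, 0.0535]
tool_rot: [-1.566, 0.001, -1.816]
contact_force: [-0.8, -0.9, -0.5]
opening: 0.0918
```

>>> send_rows:
  motion:
    - [[-0.001, 0, 0, 0], [-0.002, 0, 0, 0], [-0.002, 0, 0, 0]]

```text
time: 25.35
tool_pos: [0.5807, 0.1245, 0.0535]
tool_rot: [-1.566, 0.001, -1.816]
contact_force: [-0.3, -0.8, -0.0]
opening: 0.0916
```

```bash
python3 v.py v4; python3 -c "
from h import *
c=read_camera('side'); cv2.imwrite('pics/s11.png',cv2.resize(c['frame'][135:180,190:280,::-1],(800,400),interpolation=cv2.INTER_CUBIC))"
```

```text
25.35 [-0.45761795 49.46837282] 0.05347868021226157 [-1.56552483e+00  1.43725177e-03 -1.81575536e+00] [-0.27355454 -0.83219278 -0.03943387] [-0.3309287   0.13075045 -0.00813682]
```

View pics/s11.png

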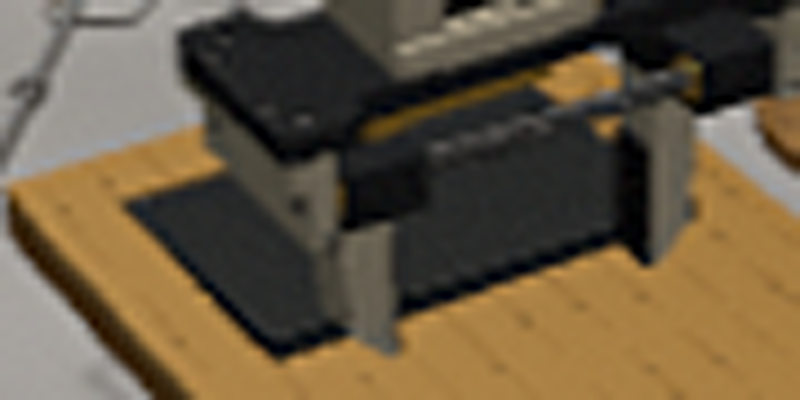

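>>> send_rows:
  motion:
    - [[-0.0005, 0, 0, 0], [-0.001, 0, 0, 0], [-0.0015, 0, 0, 0], [-0.0015, 0, 0, 0]]

```text
time: 25.9
tool_pos: [0.5813, 0.1262, 0.0537]
tool_rot: [-1.565, 0.002, -1.816]
contact_force: [0.0, 0.8, -0.0]
opening: 0.0918
```

```bash
python3 v.py v5; python3 -c "
from h import *
c=read_camera('side'); cv2.imwrite('pics/s12.png',cv2.resize(c['frame'][135:180,190:280,::-1],(800,400),interpolation=cv2.INTER_CUBIC))"
```

```text
25.9 [-0.26133174 51.27568255] 0.053730398290504036 [-1.56485622  0.00210874 -1.81583846] [ 0.01072757  0.82062933 -0.01192432] [-0.1479555   0.10538444 -0.00509759]
```

View pics/s12.png

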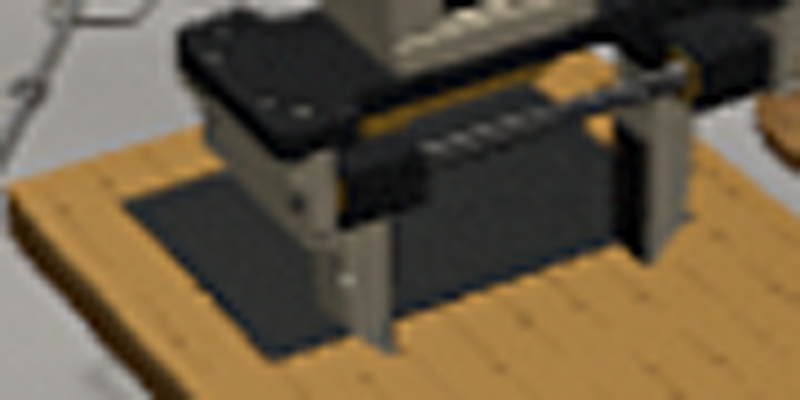

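The dark trailing and side faces have gone and the force is zero, so it has dropped in. Retracting to check.

>>> send_rows:
  motion:
    - [[0.002, -0.005, 0, 0], [0.01, -0.02, 0, 0], [0.04, -0.05, 0, 0], [0.08, -0.08, 0, 0], [0.13, -0.1, 0, 0], [0.18, -0.1, 0, 0], [0.22, -0.1, 0, 0], [0.24, -0.1, 0, 0]]

```text
time: 26.85
tool_pos: [0.5215, -0.1106, 0.1551]
tool_rot: [-1.563, 0.001, -1.819]
contact_force: [-0.7, 0.9, 0.4]
opening: 0.0921
```

```bash
python3 - <<'E'
from m3 import *
s=sensors.observe(); print(s['time'],w2b(s['tool_pos'])*1e3,s['contact_force'])
for n,r in(('top',(110,225,150,330)),('side',(130,200,190,330))):
    c=read_camera(n); cv2.imwrite(f'pics/end_{n}.png',cv2.resize(c['frame'][r[0]:r[1],r[2]:r[3],::-1],None,fx=4.4,fy=4.4,interpolation=cv2.INTER_CUBIC)); cv2.imwrite(f'pics/full_{n}.png',c['frame'][...,::-1])
    z=.025
    print(n,'slate x',ed(c,z,.07,.16,(-.092,-.072),'x'),ed(c,z,.07,.16,(.07,.092),'x'),'y',ed(c,z,-.07,.07,(.05,.07),'y'),ed(c,z,-.07,.07,(.162,.182),'y'))
    print(' board x',ed(c,z,-.0,.18,(-.118,-.102),'x'),ed(c,z,-.0,.18,(.102,.118),'x'),'+y',ed(c,z,-.08,.08,(.193,.207),'y'))
E
```

```text
26.85 [  -0.63486635 -192.98169425] [-0.66318137  0.94726727  0.4340195 ]
top slate x (np.float64(-81.11999999999969), np.float64(-0.00041025641025628333)) (np.float64(81.20000000000032), np.float64(-0.0009435897435897737)) y (np.float64(58.75199999999999), np.float64(-2.6373626373754032e-05)) (np.float64(171.20000000000033), np.float64(0.0008175824175818551))
 board x (np.float64(-108.07199999999972), np.float64(0.00479999999999989)) (np.float64(110.11200000000022), np.float64(0.00034871794871801156)) +y (np.float64(200.16000000000028), np.float64(0.0002769230769234936))
side slate x (np.float64(-83.07199999999973), np.float64(0.003897435897436004)) (np.float64(81.30400000000031), np.float64(-0.07889230769230997)) y (np.float64(59.031999999999975), np.float64(0.02484395604395568)) (np.float64(170.30400000000037), np.float64(0.0004747252747247353))
 board x (np.float64(-111.88799999999979), np.float64(-0.0013743589743593304)) (np.float64(106.85600000000017), np.float64(0.014256410256410732)) +y (np.float64(199.97600000000034), np.float64(0.005100000000000466))
```

View pics/end_top.png

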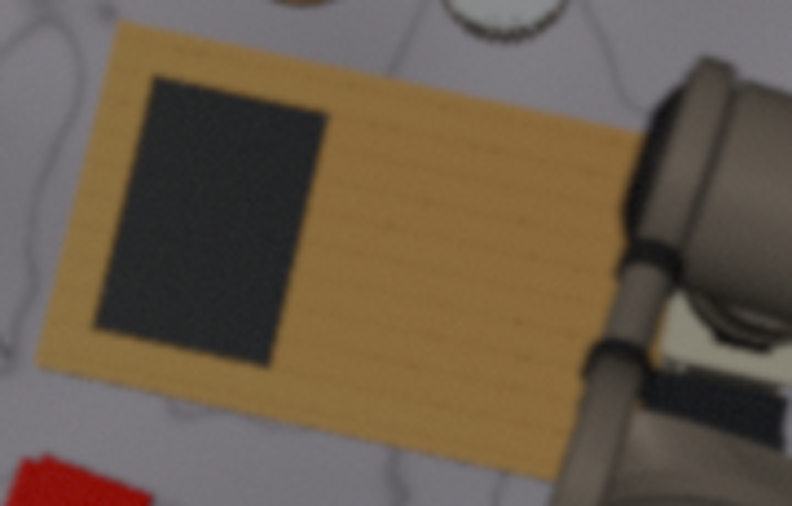

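View pics/end_side.png

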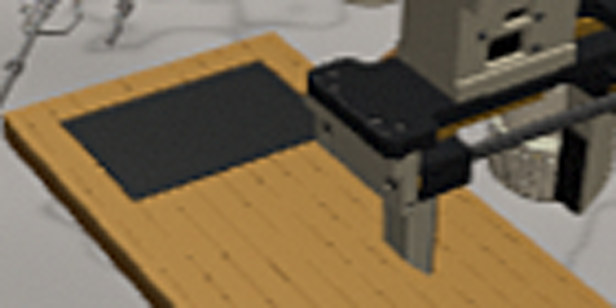

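```bash
python3 - <<'E'
import cv2,numpy as np
a=cv2.imread('pics/top0.png').astype(int);b=cv2.imread('pics/full_top.png').astype(int)
d=(abs(a-b).max(2)>25)
n,l,s,c=cv2.connectedComponentsWithStats(d.astype(np.uint8)); print([x.tolist() for x in s[1:] if x[4]>15])
E
```

```text
[[117, 123, 260, 261, 30043], [172, 128, 52, 65, 2379], [0, 328, 71, 56, 2642], [246, 359, 60, 25, 1101]]
```

View pics/full_top.png

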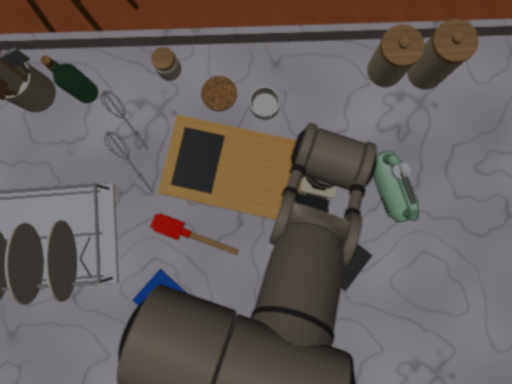

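The only changes from the first picture are the arm and the slate; all bystanders are where they were. The slate is flush at (198,160) and the tool touches nothing, so I'm handing in.

```bash
python3 -c "
from cell import hand_in; print(hand_in())"
```

```text
the job is handed in; nothing more can be done
None
```

The slate plate is in its recess and looks flush all round. I handed the job in at about 27 s, and `hand_in()` gives no verdict. I centred and squared the slate with fingertip nudges on its ends, then pushed its trailing edge along the board until the leading edge dipped and the back dropped in.

**Last checks:**
- **Fit:** in the top view the slate's outline matches the recess on all four sides to within about 1 mm and is parallel to the board within 0.001 rad. The side view shows no raised edge.
- **Board and bystanders:** the board's measured edges are within about 1 mm of where they started. The picture difference shows no bystander moved.
- **Contact:** the tool was clear of everything, with readings at noise level. The highest force seen in any reading was about 6.5 N.

**Disagreements on the way:**
- The two cameras differed by about 1.5 mm sideways because of brightness bias at the edges. My first centring nudge therefore went about 1.2 mm too far. After re-measuring I corrected it.
- I briefly took the dipped leading edge for one caught on the rim, until a closer look at the side view showed it was in.
- At the end, a few side-view edge fits near the gripper (slate +x and trailing edges, board +x) had odd slopes because it blocked part of them. I relied on the top view for those.

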